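Hold a tube in the V-blocks against the stop for drilling

ROBOT

A 7-joint arm with a two-finger parallel gripper is mounted at the origin on the work surface. World frame = base frame: x ahead of the robot, y to its left, z up, the work surface at z = 0. Lengths are in mm, angles in rad, forces in N, time in s.
With the tool pointing down it reaches from about 400 to 875 mm from the base axis. Payload 4.4 kg.
Tool frame: the origin (TCP) lies at the very end of the fingers, on their centre line; the grasp point (between the pads) lies 19 mm behind it (ctrl.grasp_offset is the distance from the TCP to the grasp point, in mm); z points along the fingers, y is the line along which they close (so a half turn about z gives the same grasp; the last joint's range is limited). The gripper opens to 85 mm and grips with 20 to 120 N. Pads are 22 mm wide; open, the fingers measure 114 mm over their backs; the gripper's body (76 mm by 85 mm) begins 54 mm behind the grasp point. The pads swing forward as they close: fully open they stand 13 mm farther back than shut.
Start: joints at [-1.322, 0.628, 0.038, 1.517, -0.027, 0.996, -0.02], TCP at [201.233, 618.08, 231.313] pointing down, gripper open.
Joint ranges: [-3.06, 3.06], [-0.37, 2.12], [-1.25, 1.32], [0.18, 2.47], [-1.1, 4.24], [0.23, 1.98], [-2.94, 2.94]. Speed limits (rad/s): [2.57, 2.57, 3.14, 3.14, 3.14, 3.14, 3.14].

INTERFACE

Orientations are given as [roll, pitch, yaw] about the fixed x, y, z axes, in that order (R = Rz(yaw) Ry(pitch) Rx(roll)).
In Python, from cell import status, cams, ctrl gives the robot as it stands.
- The arm moves only by the tool move_arm, never from a script. Its argument "plan" is a list of rows, each a list of 3 entries, a list of its own where there are three numbers: the shift along the world's x, y, z in mm, then the turn, a rotation vector about the world's x, y, z in degrees, then the opening, from 0 (shut) to 1 (fully open). In form: [[[x, y, z], [wx, wy, wz], gripper], ...]. A call has 1 to 10 rows; each row shifts and turns the commanded pose from where the row before left it; what a row does not reach is not made up. A row lasts 1/8 s, in which the tool goes at most 62.5 mm and 10.7 degrees, less where a joint would pass 70% of its speed; a pose out of reach is approached as far as the arm can. A call with a gripper value outside its range is refused whole. The fingers move at their own pace and stop on an object; the grip force is fixed at half the most. Time passes only in rows, so rows that do not move let the fingers close. It gives the time, the measured TCP pose, the force, the opening and the grip force at its end, in the units of the state.
- status.read_state(): the state, without advancing time (a new reading comes with each control period).
- cams.get_image(name): name is "side" or "top" or "wrist"; returns the picture (420x560x3 uint8, blue, green, red); there is no depth.
- cams.camera_params(name): a dict with "K" (3x3 intrinsics, pixels), "k1" (the pictures are not rectified: a ray, as slopes to the right and down, at radius r is drawn at 1 + k1 r^2 times it, then the intrinsics apply), "pose" (4x4, takes a point from camera to world coordinates); the wrist camera has in their place "tool_from_camera" (4x4, takes a point from camera to tool coordinates, whose origin is the TCP and whose axes are the flange's). Camera axes: x right, y down, z forward; pixel columns grow to the right and rows downward; lengths in mm; the calibration is good to about 2 mm. A picture is of the moment at which its call begins: read the wrist's pose just before it. camera_params takes no time and is no camera call.
- ctrl.finish_job(): hands the job in; it is judged then, once.
The state is a dict: "clock": time; "qpos": joint angles; "qd": joint speeds; "tau": joint torques, N m; "eef_pos": TCP position; "tool_rot": TCP orientation; "force": force on the tool from outside, world axes, zero at the start; "torque": the same for the moment, N m; "width": finger opening in mm; "gripper_force": force on a finger pad.
Only numpy, scipy, OpenCV 4.12 (cv2) and the standard library are available. Lean on these libraries where they do the work, as an engineer would, in place of code of your own. Each camera call takes 0.05 s, during which the arm holds its last target. There are 200 camera calls.

TASK

Take the aluminium tube with the short steel stub on one end and lay it in the pair of V-blocks, plain end towards the end stop; slide it along the Vs until you feel it butt against the stop, gently enough that the clamped stop does not shift. Then press it firmly down so that it bears on both sides of the Vs, still against the stop, and finish while holding it pressed there, ready to be drilled. Leave the other things on the bench where they lie.

Things in the scene. Friction and masses are not known exactly. Their poses are not given: they have to be found in the camera images.
- tube: The work: aluminium tube, barrel 32 mm in diameter and 160 mm long, with a steel stub 18 mm in diameter sticking out 22 mm from one end; the other end is plain. About 0.3 kg, lying on the bench. Origin on its axis at the middle of the barrel (16 mm above the bench at the start); x along the axis towards the plain end; it can roll, so its y and z directions mean nothing.
- plain_end (a point): Centre of the tube's plain end face, 80 mm from the tube's origin along its x.
- fixture: Drilling fixture fixed to the bench: dark steel base plate 215 x 90 x 12 mm with a matched pair of steel V-blocks and an end stop. Origin on the bench under the middle of the gap between the blocks; z up; x along the Vs towards the stop; y to the left of x. Each block is 28 mm long, 60 mm wide, top 52 mm above the bench, centred at x = -49 and +49 mm, leaving a 70 mm gap for fingers.
- v_axis (a point): Where the axis of the seated 32 mm tube passes: x = 0, y = 0 and 55.6 mm above the bench in the fixture's frame. The Vs are 90 degrees, 38 mm wide at the mouth, their root line 33 mm above the bench at y = 0; under the gap is only the base plate.
- stop: The adjustable end stop on the base plate: an upright steel plate 44 mm wide and 8 mm thick, reaching 74 mm above the bench, on a foot clamped by two thumbscrews. Pushed with more than about 30 N it slips along x. Origin on the bench level under its face, axes as the fixture.
- stop_face (a point): Point of the end stop's flat face that the middle of the tube's end meets; the face looks along the fixture's -x. Its place differs each time: 71 to 91 mm from the fixture's origin along x.
- faces_left: The ground faces on the +y side of the two Vs, sloping 45 degrees: the seated tube bears on them along one line, parallel to the fixture's x. Part of the fixture, same origin and axes.
- faces_right: The ground faces on the -y side of the two Vs, sloping 45 degrees: the seated tube bears on them along one line, parallel to the fixture's x. Part of the fixture, same origin and axes.
- long_tube: Bystander: plain aluminium tube, 32 mm diameter, 200 mm long, no stub, lying near the work. Origin at its middle on the axis, x along it.
- offcut: Bystander: tube offcut, 25 mm diameter, 70 mm long. Origin at its middle on the axis, x along it.
- ratchet: Bystander: socket ratchet 220 mm long lying on the bench, black grip towards -x, head with upright socket (44 mm high) at x = +95 mm. Origin on the bench.
- glue_bottle: Bystander: flat red plastic bottle 62 x 32 x 20 mm with a thin nozzle along +x, lying. Origin under its middle.
- screw_box: Bystander: open paper box of screws 85 x 120 x 50 mm. Origin under its middle.
Things that resemble listed ones, but are neither listed nor needed, are in the scene too. Leave any brown look-alike of the tube alone.

How it is judged:
By the outcome, as a careful person would: the job done as asked, in the order asked, and still so for the second after the job is handed in, while the arm keeps its last pose, push and grip.
It also fails if it takes over 64 s, if anything falls off the work surface, if the arm or the gripper's body presses on something with over 40 N, if the wrist force passes 120 N, or if a joint passes its speed limit or range.

## Working session

There is one attempt and no reset: what is moved stays moved. The work goes in short steps, Python scripts to look and compute and a tool call to move; the robot and the scene stay as the last step left them, time stands still between calls to the robot, and variables do not carry over. Pictures are saved under pics/ and viewed, at most 10 in all, crops included, and the job is handed in when it is done.

Besides the shell and the picture viewer there is one more tool, called after ">>>" as a command line: name --argument value ..., lists and objects as JSON in quotes. move_arm: Moves the arm, as the interface text tells. Its arguments: {"type":"object","properties":{"plan":{"type":"array","items":{"type":"array"}}},"required":["plan"]}

```bash
mkdir -p pics; cat > h.py <<'E'
import numpy as np, cv2
from scipy.spatial.transform import Rotation as Rot
from cell import status, cams, ctrl
def campose(name, st=None):
    p=cams.camera_params(name)
    if name!='wrist': return p, np.array(p['pose'])
    T=np.eye(4); T[:3,:3]=Rot.from_euler('xyz',st['tool_rot']).as_matrix(); T[:3,3]=st['eef_pos']
    return p, T@np.array(p['tool_from_camera'])
def ray(name,uv,st=None):
    p,T=campose(name,st); K=np.array(p['K']); 
    d=np.array([(uv[0]-K[0,2])/K[0,0],(uv[1]-K[1,2])/K[1,1]]); s=d.copy()
    for _ in range(30): s=d/(1+p['k1']*(s@s))
    return T[:3,3], T[:3,:3]@np.array([s[0],s[1],1])
def atz(name,uv,z,st=None):
    o,d=ray(name,uv,st); return (o+d*(z-o[2])/d[2]).round(1)
def proj(name,P,st=None):
    p,T=campose(name,st); K=np.array(p['K']); c=T[:3,:3].T@(np.array(P,float)-T[:3,3]); s=c[:2]/c[2]; s=s*(1+p['k1']*(s@s))
    return (K[:2,:2]@s+K[:2,2]).round(1)
E
python3 - <<'E'
from h import *
for n in ['top','side']:
    cv2.imwrite(f'pics/{n}.png',cv2.resize(cams.get_image(n),(800,600),interpolation=cv2.INTER_CUBIC))
    p,T=campose(n); print(n,p['K'],p['k1'],T.round(2))
print(status.read_state())
E
```

```text
top [[486.68375921   0.         283.70544967]
 [  0.         486.68375921 207.52069319]
 [  0.           0.           1.        ]] 0.0014184456513126884 [[-0.00000e+00 -1.00000e+00  6.00000e-02  4.84420e+02]
 [-1.00000e+00  0.00000e+00  2.00000e-02 -3.28500e+01]
 [-2.00000e-02 -6.00000e-02 -1.00000e+00  1.38612e+03]
 [ 0.00000e+00  0.00000e+00  0.00000e+00  1.00000e+00]]
side [[416.21151535   0.         278.40594622]
 [  0.         416.21151535 211.40701581]
 [  0.           0.           1.        ]] -0.004764922621936643 [[-8.2000e-01 -3.3000e-01  4.6000e-01  1.5822e+02]
 [-5.7000e-01  4.5000e-01 -6.9000e-01  5.8497e+02]
 [ 2.0000e-02 -8.3000e-01 -5.6000e-01  5.7869e+02]
 [ 0.0000e+00  0.0000e+00  0.0000e+00  1.0000e+00]]
{'clock': 0.1, 'qpos': array([-1.32181511,  0.62927297,  0.03847005,  1.518269  , -0.02697525,
        0.99633719, -0.01998951]), 'qd': array([-0.00115069, -0.00227235, -0.00048477, -0.00253215,  0.00074621,
        0.00065573,  0.00138512]), 'tau': array([ 3.34883443e-03, -5.64532042e+01,  1.23055000e+00, -1.93970132e+01,
        1.13032601e-02,  5.42164416e-03,  1.63514915e-05]), 'eef_pos': array([201.05965676, 617.51692555, 230.46868557]), 'tool_rot': array([-3.13982557e+00,  5.49144145e-05,  2.82681496e+00]), 'force': array([ 0.11485228, -0.85299491,  0.24284982]), 'torque': array([-0.02613154,  0.02425796, -0.01820794]), 'gripper_force': 0.0, 'width': 85.1249990873553}
```

View pics/top.png

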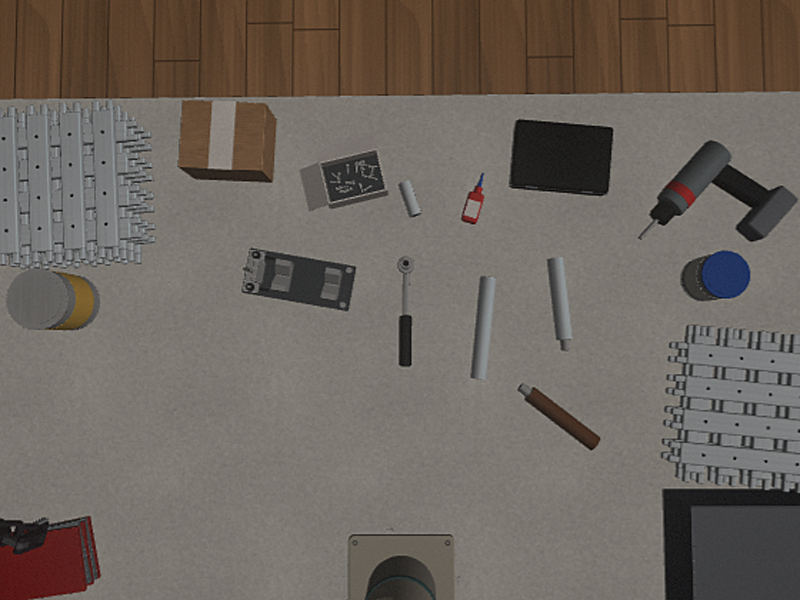

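View pics/side.png

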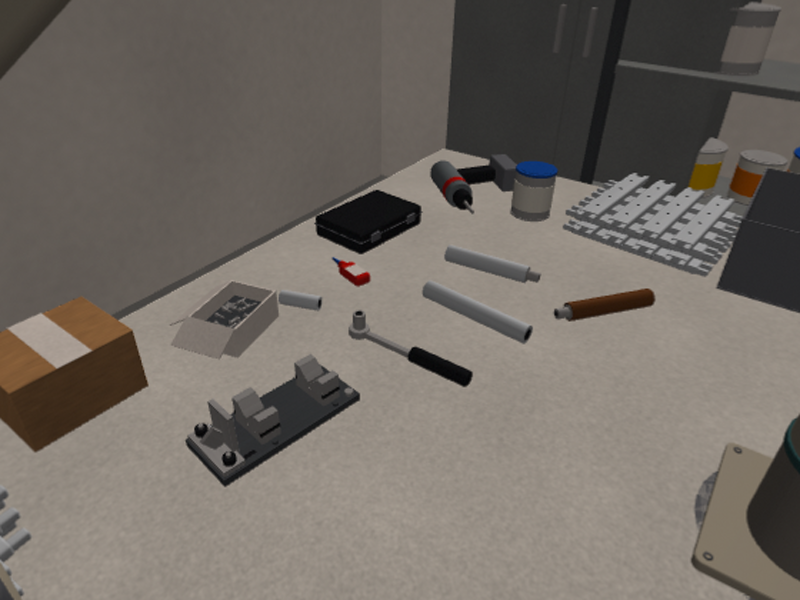

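The top picture could offer these as the tube (800x600 px): grey tube with a stub at (559,300), stub at (566,345); long plain tube (482,327); brown look-alike (560,415); offcut (410,198). I choose (559,300). The fixture is at (298,279), with its stop at the left end (about 262,272). One close crop of each will check this.

```bash
python3 - <<'E'
from h import *
im=cams.get_image('top')
a=im[170:255,360:430]; b=im[165:225,163:255]
a=cv2.resize(a,None,fx=5,fy=5,interpolation=cv2.INTER_CUBIC); b=cv2.resize(b,None,fx=5,fy=5,interpolation=cv2.INTER_CUBIC)
c=np.zeros((425,810,3),np.uint8); c[:,:350]=a; c[:300,350:]=b
cv2.imwrite('pics/crop.png',c[:,:800])
E
```

```text
(no output)
```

View pics/crop.png

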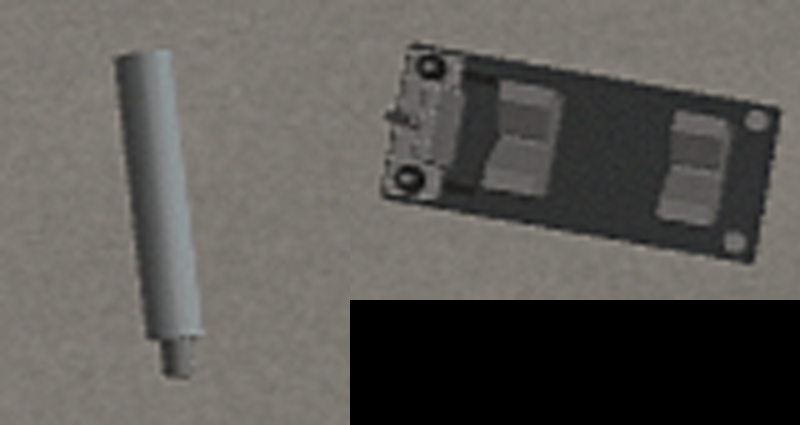

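```bash
python3 - <<'E'
from h import *
A=lambda u,v,z:atz('top',(u/5+360,v/5+170),z)
B=lambda u,v,z:atz('top',((u-350)/5+163,v/5+165),z)
p=A(143,53,16);s=A(176,336,16);print('tube',p,s,(p+s)/2,np.linalg.norm(p-s),np.degrees(np.arctan2(*(p-s)[1::-1])))
b1=sum(B(u,v,52) for u,v in[(500,82),(563,90),(547,195),(484,190)])/4
b2=sum(B(u,v,52) for u,v in[(675,110),(730,118),(715,225),(657,218)])/4
print('fix',b1,b2,(b1+b2)/2,np.linalg.norm(b1-b2),np.degrees(np.arctan2(*(b1-b2)[1::-1])))
c=[B(*x,12) for x in[(412,43),(780,107),(754,263)]];print(c,(c[0]+c[2])/2)
f=(B(466,95,74)+B(450,170,74))/2; d=(b1-b2)/np.linalg.norm(b1-b2); print('stop',f,(f-(b1+b2)/2)[:2]@d[:2])
p,T=campose('wrist',status.read_state());print(p['tool_from_camera'],p['K'])
E
```

```text
tube [ 640.3 -305.7   16. ] [ 481.  -321.6   16. ] [ 560.65 -313.65   16.  ] 160.0915363159464 5.69990960610882
fix [604.925 226.9    52.   ] [588.7  132.45  52.  ] [596.8125 179.675   52.    ] 95.83346557961889 80.2526387392297
[array([663.8, 298.9,  12. ]), array([626.2,  88.7,  12. ]), array([537.6, 103.3,  12. ])] [600.7 201.1  12. ]
stop [606.7  258.35  74.  ] 79.21323090620295
[[-1.69782717e-03 -9.62902695e-01 -2.69843505e-01  6.72204766e+01]
 [ 9.99998288e-01 -1.83347402e-03  2.50637168e-04 -1.54196988e-02]
 [-7.36090260e-04 -2.69842617e-01  9.62904159e-01 -1.43651034e+02]
 [ 0.00000000e+00  0.00000000e+00  0.00000000e+00  1.00000000e+00]] [[301.93024082   0.         280.89242872]
 [  0.         301.93024082 208.11632074]
 [  0.           0.           1.        ]]
```

The crop shows the grey barrel with its stub at the lower end (178,358) and plain end at (143,53). That matches the description, so the choice stands. The fixture's stop is at the left end of its base, and the two V-blocks are clear. The fixture lies on the way, so I'll look at it from close by first.

>>> move_arm --plan '[[[38,-44,-5],[0,0,-8.2],1],[[38,-44,-5],[0,0,-8.2],1],[[38,-44,-5],[0,0,-8.2],1],[[38,-44,-5],[0,0,-8.2],1],[[38,-44,-5],[0,0,-8.2],1],[[38,-44,-5],[0,0,-8.2],1],[[38,-44,-5],[0,0,-8.2],1],[[38,-44,-5],[0,0,-8.2],1],[[38,-44,-5],[0,0,-8.2],1],[[38,-44,-5],[0,0,-8.2],1]]'

```text
clock: 1.4
eef_pos: [582.2, 176.8, 181.0]
tool_rot: [-3.141, -0.0, 1.391]
force: [1.2, 0.2, 0.5]
width: 85.5
gripper_force: 0.0
```

>>> move_arm --plan '[[[10,0,-10],[0,0,0],1],[[0,0,0],[0,0,0],1],[[0,0,0],[0,0,0],1]]'

```text
clock: 1.78
eef_pos: [589.9, 180.0, 171.1]
tool_rot: [-3.14, -0.001, 1.399]
force: [-0.5, 0.1, 0.5]
width: 85.2
gripper_force: 0.0
```

```bash
python3 - <<'E'
from h import *
import pickle
st=status.read_state(); im=cams.get_image('wrist'); pickle.dump(st,open('st1.pkl','wb'))
print(st['clock'],st['eef_pos'],st['tool_rot'],ctrl.grasp_offset)
cv2.imwrite('pics/w1.png',cv2.resize(im,(800,600),interpolation=cv2.INTER_CUBIC))
E
```

```text
1.775 [589.94258369 179.9964455  171.0869116 ] [-3.13986202e+00 -7.49426288e-04  1.39856745e+00] 18.700000000000003
```

View pics/w1.png

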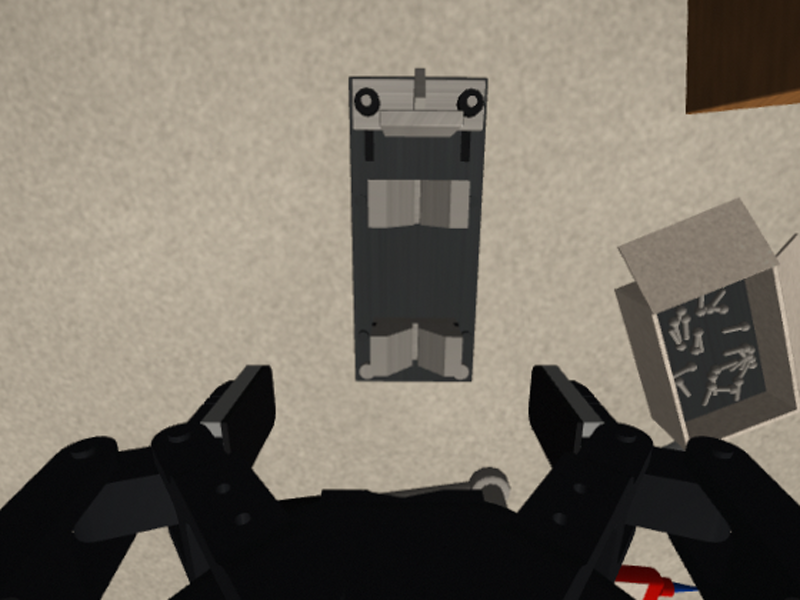

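The fixture is seen from above. Front block corners are about (368,181) to (470,228), the rear block spans rows 332–377, and the stop plate is at rows 110–136. I'll enlarge it to read exact edges.

```bash
python3 - <<'E'
import cv2
im=cv2.imread('pics/w1.png')[60:390,340:500]
im=cv2.resize(im,None,fx=3.6,fy=3.6,interpolation=cv2.INTER_CUBIC)
import numpy as np
t=im[:594]; b=im[594:]
# two halves side by side shrunk: stop/front block left, rear block right
c=np.zeros((600,800,3),np.uint8); c[:594,:400]=t[:, 88:488]; c[:594,400:]=b[:594,88:488]
cv2.imwrite('pics/w1c.png',c)
E
```

```text
(no output)
```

View pics/w1c.png

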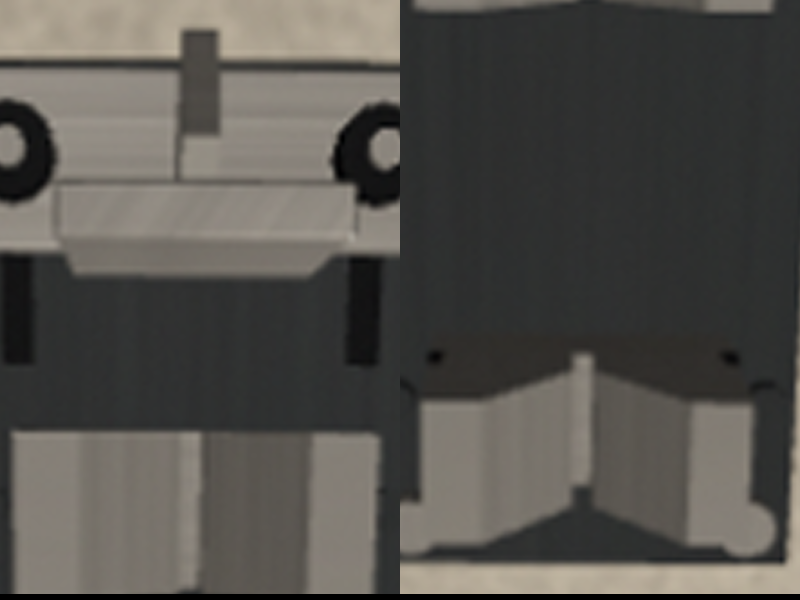

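```bash
python3 - <<'E'
from h import *
import pickle
st=pickle.load(open('st1.pkl','rb'))
def W(u,v,z,r=0):
    x=(u-400*r+88)/3.6+340; y=(v+594*r)/3.6+60
    return atz('wrist',((x+.5)*.7-.5,(y+.5)*.7-.5),z,st)
mid=lambda a,b:(a+b)/2
f1=mid(W(10,432,52),W(380,432,52)); f2=mid(W(415,12,52,1),W(774,12,52,1))
r1=mid(W(418,402,52,1),W(753,402,52,1)); r2=mid(W(418,545,52,1),W(753,547,52,1))
s=[W(57,240,74),W(356,240,74)]
print(f1,f2,r1,r2,s)
F=mid(f1,f2);R=mid(r1,r2);d=F-R;L=np.linalg.norm(d);d/=L;O=mid(F,R)
print('O',O,'L',L,'ang',np.degrees(np.arctan2(d[1],d[0])),'stop x',(mid(*s)-O)[:2]@d[:2],'w',np.linalg.norm(s[0]-s[1]))
n=np.array([-d[1],d[0]]);print('lateral stop',(mid(*s)-O)[:2]@n)
for z,a,b in((52,W(79,432,52),W(310,432,52)),(52,W(485,402,52,1),W(690,402,52,1))):print('Vmid',(mid(a,b)-O)[:2]@n,np.linalg.norm(a-b))
E
```

```text
[612.25 243.9   52.  ] [607.55 215.9   52.  ] [594.55 147.15  52.  ] [589.9  119.05  52.  ] [array([596.1, 274.5,  74. ]), array([639.1, 267. ,  74. ])]
O [601.0625 181.5     52.    ] L 98.40043508542023 ang 79.6521875636497 stop x 90.76891077510479 w 43.649169522454834
lateral stop -0.23715596358631785
Vmid 0.3013198058958526 37.87941393422022
Vmid -0.11676777638266156 36.958354941744886
```

>>> move_arm --plan '[[[0,-50,0],[0,0,-8.2],1],[[0,-50,0],[0,0,-8.2],1],[[0,-50,0],[0,0,-8.2],1],[[-3,-50,0],[0,0,-8.2],1],[[-3,-50,0],[0,0,-8.2],1],[[-3,-50,0],[0,0,-8.2],1],[[-5,-50,0],[0,0,-8.2],1],[[-5,-50,0],[0,0,-8.2],1],[[-5,-50,0],[0,0,-8.9],1],[[-5,-44,-10],[0,0,0],1]]'

```text
clock: 3.08
eef_pos: [563.0, -316.5, 162.3]
tool_rot: [3.141, -0.002, 0.096]
force: [0.3, -0.4, -0.6]
width: 85.6
gripper_force: 0.0
```

>>> move_arm --plan '[[[0,0,-10],[0,0,0],1],[[0,0,0],[0,0,0],1],[[0,0,0],[0,0,0],1]]'

```text
clock: 3.45
eef_pos: [563.3, -313.6, 151.5]
tool_rot: [-3.14, -0.001, 0.098]
force: [-0.0, 1.0, 0.8]
width: 85.6
gripper_force: 0.0
```

```bash
python3 - <<'E'
from h import *
import pickle
st=status.read_state(); im=cams.get_image('wrist'); pickle.dump(st,open('st2.pkl','wb'))
print(st['clock'],st['eef_pos'],np.degrees(st['tool_rot']))
print('expected plain, stub ends px800',[proj('wrist',p,st)/.7 for p in([640.3,-305.7,16],[481,-321.6,16])])
cv2.imwrite('pics/w2.png',cv2.resize(im,(800,600),interpolation=cv2.INTER_CUBIC))
E
```

```text
3.45 [ 563.31305152 -313.61006395  151.54073094] [-1.79925521e+02 -4.79943839e-02  5.64045156e+00]
expected plain, stub ends px800 [array([400.57142857, 163.85714286]), array([401.28571429, 396.42857143])]
```

View pics/w2.png

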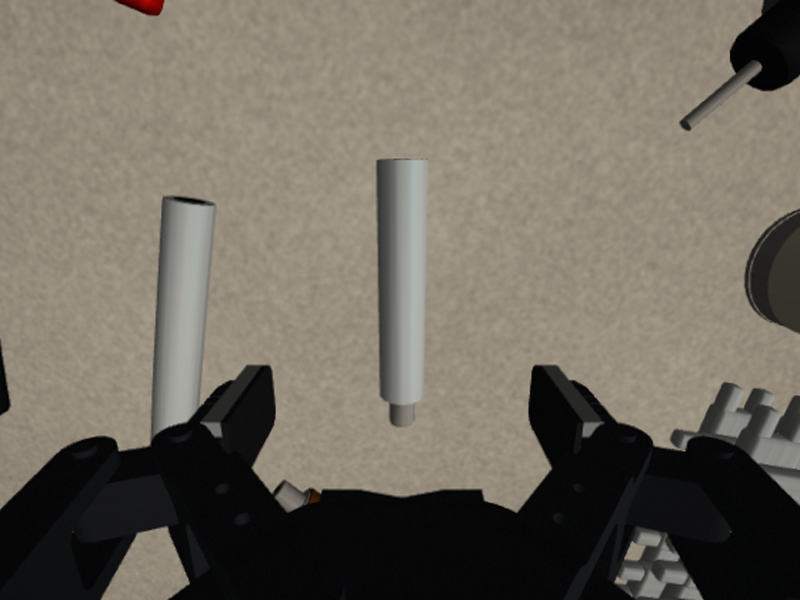

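The wrist view shows the tube upright at columns 378–427, with plain end at row 159, barrel/stub junction at row 402 and stub tip at row 426. It is centred between the fingers and aligned, and the long tube at column 188 is clear of them. I'll go down and grip slightly towards the stub.

>>> move_arm --plan '[[[-5,-1,-30],[0,0,0],1],[[0,0,-30],[0,0,0],1],[[0,0,-30],[0,0,0],1],[[0,0,-30],[0,0,0],1],[[0,0,-16],[0,0,0],1],[[0,0,-8],[0,0,0],1],[[0,0,0],[0,0,0],1],[[0,0,0],[0,0,0],1]]'

```text
clock: 4.5
eef_pos: [557.9, -317.4, 8.4]
tool_rot: [3.14, -0.001, 0.095]
force: [-0.3, 0.3, -0.7]
width: 85.4
gripper_force: 0.0
```

>>> move_arm --plan '[[[0,2,-5],[0,0,0],1],[[0,0,0],[0,0,0],1],[[0,0,0],[0,0,0],0.6],[[0,0,0],[0,0,0],0.45]]'

```text
clock: 5.0
eef_pos: [557.3, -315.1, 2.4]
tool_rot: [3.141, -0.0, 0.095]
force: [-0.5, -0.5, -1.1]
width: 51.4
gripper_force: 0.0
```

>>> move_arm --plan '[[[0,0,0],[0,0,0],0],[[0,0,0],[0,0,0],0],[[0,0,0],[0,0,0],0],[[0,0,0],[0,0,0],0],[[0,0,0],[0,0,0],0]]'

```text
clock: 5.62
eef_pos: [557.3, -315.1, 2.6]
tool_rot: [3.141, -0.0, 0.095]
force: [-0.8, 1.4, 5.8]
width: 30.3
gripper_force: 59.5
```

>>> move_arm --plan '[[[0,0,12],[0,0,0],0],[[0,0,35],[0,0,0],0],[[0,0,40],[0,0,0],0],[[0,0,40],[0,0,0],0],[[0,20,25],[0,0,0],0]]'

```text
clock: 6.25
eef_pos: [556.9, -297.2, 156.7]
tool_rot: [3.138, -0.001, 0.092]
force: [0.5, -0.0, -2.8]
width: 29.8
gripper_force: 59.7
```

>>> move_arm --plan '[[[4,44,0],[0,0,6.2],0],[[4,48,0],[0,0,8],0],[[4,48,0],[0,0,8],0],[[4,48,0],[0,0,8],0],[[4,48,0],[0,0,8],0],[[4,48,0],[0,0,8],0],[[4,48,0],[0,0,8],0],[[4,48,0],[0,0,8],0],[[4,46,0],[0,0,7],0],[[4,30,0],[0,0,5],0]]'

```text
clock: 7.5
eef_pos: [596.6, 163.9, 154.1]
tool_rot: [-3.141, -0.0, 1.396]
force: [0.4, -0.9, -2.4]
width: 30.2
gripper_force: 59.7
```

>>> move_arm --plan '[[[0,8,0],[0,0,0],0],[[0,0,0],[0,0,0],0],[[0,0,0],[0,0,0],0]]'

```text
clock: 7.88
eef_pos: [597.3, 166.3, 154.4]
tool_rot: [3.141, 0.002, 1.387]
force: [0.4, 0.4, -3.1]
width: 30.3
gripper_force: 59.7
```

```bash
python3 - <<'E'
from h import *
st=status.read_state(); im=cams.get_image('wrist')
print(st['clock'],st['eef_pos'],np.degrees(st['tool_rot']),st['width'])
d=np.array([np.cos(np.radians(79.65)),np.sin(np.radians(79.65))]);n=np.array([-d[1],d[0]])
e=st['eef_pos'][:2]-[601.06,181.5];print('fixture x,y of tcp',e@d,e@n)
cv2.imwrite('pics/w3.png',cv2.resize(im,(800,600),interpolation=cv2.INTER_CUBIC))
E
```

```text
7.875 [597.32638389 166.31046396 154.37340593] [1.79989799e+02 1.04380917e-01 7.94504886e+01] 30.287715727554627
fixture x,y of tcp -15.613165730763255 0.9439016374835552
```

View pics/w3.png

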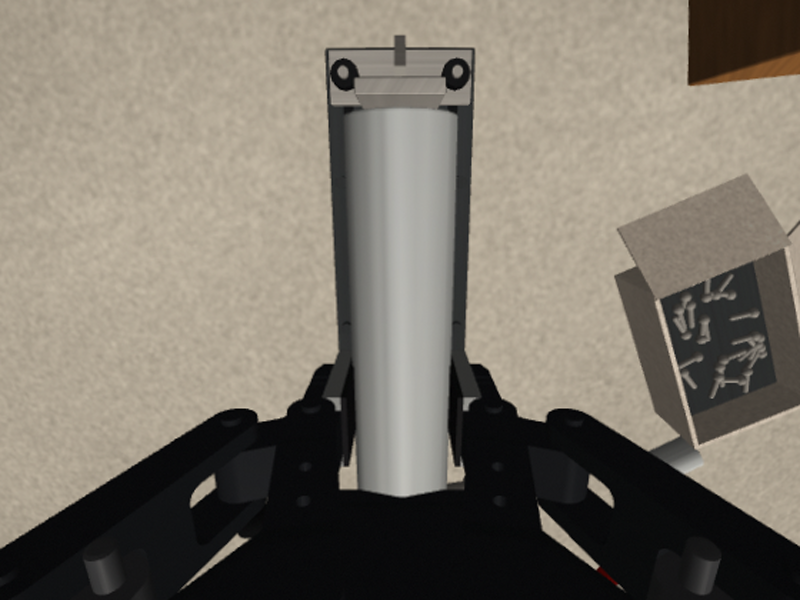

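The held tube is straight in the grip: columns 345–458 at row 120, plain end at row 110. The stop's centre (400,85) is in line with it, about 20 mm further on. I'll lower it.

>>> move_arm --plan '[[[1,5,-25],[0,0,0],0],[[0,0,-30],[0,0,0],0],[[0,0,-25],[0,0,0],0],[[0,0,-15],[0,0,0],0],[[0,0,-8],[0,0,0],0],[[0,0,0],[0,0,0],0],[[0,0,0],[0,0,0],0]]'

```text
clock: 8.8
eef_pos: [599.0, 174.1, 52.2]
tool_rot: [3.14, -0.001, 1.39]
force: [0.4, 0.1, -2.4]
width: 30.1
gripper_force: 59.7
```

>>> move_arm --plan '[[[0,0,-2],[0,0,0],0],[[0,0,-1],[0,0,0],0],[[0,0,0],[0,0,0],0],[[0,0,0],[0,0,0],0]]'

```text
clock: 9.3
eef_pos: [598.3, 174.1, 48.3]
tool_rot: [3.142, -0.0, 1.39]
force: [0.0, 0.7, -2.4]
width: 30.0
gripper_force: 59.7
```

>>> move_arm --plan '[[[0,0,-2],[0,0,0],0],[[0,0,-1],[0,0,0],0],[[0,0,-1],[0,0,0],0],[[0,0,0],[0,0,0],0],[[0,0,0],[0,0,0],0]]'

```text
clock: 9.93
eef_pos: [598.3, 174.1, 44.3]
tool_rot: [3.142, -0.0, 1.39]
force: [0.8, -0.7, -2.7]
width: 30.4
gripper_force: 59.7
```

>>> move_arm --plan '[[[0,0,-1],[0,0,0],0],[[0,0,0],[0,0,0],0],[[0,0,0],[0,0,0],0]]'

```text
clock: 10.3
eef_pos: [598.2, 174.1, 43.3]
tool_rot: [3.142, -0.0, 1.39]
force: [0.3, -0.0, -2.3]
width: 29.8
gripper_force: 59.7
```

>>> move_arm --plan '[[[0,0,-1],[0,0,0],0],[[0,0,0],[0,0,0],0],[[0,0,0],[0,0,0],0]]'

```text
clock: 10.68
eef_pos: [598.4, 174.1, 42.4]
tool_rot: [3.141, -0.0, 1.39]
force: [1.0, -0.9, -2.9]
width: 30.2
gripper_force: 59.9
```

>>> move_arm --plan '[[[0,0,-0.6],[0,0,0],0],[[0,0,0],[0,0,0],0],[[0,0,0],[0,0,0],0]]'

```text
clock: 11.05
eef_pos: [598.5, 174.1, 42.3]
tool_rot: [3.141, -0.0, 1.39]
force: [-0.7, -0.1, 5.1]
width: 30.0
gripper_force: 60.3
```

Contact was felt at the expected height with lateral force near zero. Now I'll slide slowly towards the stop.

>>> move_arm --plan '[[[0.18,0.98,0],[0,0,0],0],[[0.18,0.98,0],[0,0,0],0],[[0.18,0.98,0],[0,0,0],0],[[0.18,0.98,0],[0,0,0],0],[[0,0,0],[0,0,0],0]]'

```text
clock: 11.68
eef_pos: [598.5, 174.3, 42.2]
tool_rot: [-3.141, 0.004, 1.389]
force: [-2.5, -6.2, 8.1]
width: 30.1
gripper_force: 60.7
```

>>> move_arm --plan '[[[0.09,0.49,0],[0,0,0],0],[[0.09,0.49,0],[0,0,0],0],[[0.09,0.49,0],[0,0,0],0],[[0,0,0],[0,0,0],0]]'

```text
clock: 12.18
eef_pos: [598.7, 175.1, 42.2]
tool_rot: [-3.141, 0.005, 1.389]
force: [-3.1, -8.1, 9.0]
width: 30.4
gripper_force: 60.8
```

>>> move_arm --plan '[[[0,0,0.5],[0,0,0],0],[[0,0,0],[0,0,0],0],[[0,0,0],[0,0,0],0]]'

```text
clock: 12.55
eef_pos: [599.3, 178.5, 42.2]
tool_rot: [3.141, 0.001, 1.39]
force: [-1.4, -4.4, 3.5]
width: 30.2
gripper_force: 60.3
```

```bash
python3 - <<'E'
from h import *
st=status.read_state(); im=cams.get_image('wrist')
print(st['clock'],st['eef_pos'],st['force'],st['torque'],np.degrees(st['tool_rot']))
cv2.imwrite('pics/w4.png',cv2.resize(im[20:170,180:380],(800,600),interpolation=cv2.INTER_CUBIC))
E
```

```text
12.55 [599.29449674 178.46115487  42.23874691] [-1.38593246 -4.39832425  3.52919792] [-0.87070821  0.2708187  -0.11261395] [1.79988388e+02 6.15409287e-02 7.96234905e+01]
```

View pics/w4.png

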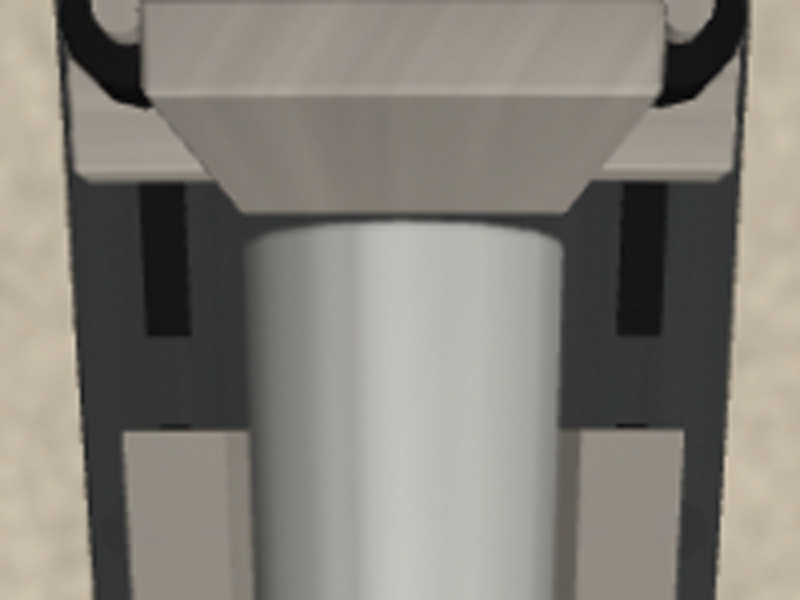

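The tube lies in the V with its top end edge at (405,220). The stop's top face edge is at row 97, so a gap remains and the resistance so far was friction. I'll work out the gap.

```bash
python3 - <<'E'
from h import *
st=status.read_state()
P=lambda u,v,z:atz('wrist',((u+.5)/4-.5+180,(v+.5)/4-.5+20),z,st)
a=P(405,220,71.6);b=P(405,97,74);f=P(405,431,52);print(a,b,np.linalg.norm((a-b)[:2]),'stop x by block edge',63+np.linalg.norm((b-f)[:2]))
E
```

```text
[615.7 262.2  71.6] [617.5 271.4  74. ] 9.374433316206352 stop x by block edge 90.67399501336949
```

>>> move_arm --plan '[[[0.18,0.98,0],[0,0,0],0],[[0.18,0.98,0],[0,0,0],0],[[0,0,0],[0,0,0],0],[[0,0,0],[0,0,0],0]]'

```text
clock: 13.1
eef_pos: [599.9, 181.9, 42.2]
tool_rot: [3.141, -0.001, 1.391]
force: [-0.2, -3.0, 2.6]
width: 30.1
gripper_force: 60.3
```

>>> move_arm --plan '[[[0.09,0.49,0],[0,0,0],0],[[0.09,0.49,0],[0,0,0],0],[[0.09,0.49,0],[0,0,0],0],[[0.09,0.49,0],[0,0,0],0],[[0.09,0.49,0],[0,0,0],0],[[0.09,0.49,0],[0,0,0],0],[[0,0,0],[0,0,0],0]]'

```text
clock: 13.98
eef_pos: [600.3, 184.5, 42.2]
tool_rot: [3.141, -0.0, 1.39]
force: [1.0, -3.4, 2.0]
width: 30.5
gripper_force: 60.3
```

>>> move_arm --plan '[[[0.09,0.49,0],[0,0,0],0],[[0.09,0.49,0],[0,0,0],0],[[0,0,0],[0,0,0],0],[[0,0,0],[0,0,0],0]]'

```text
clock: 14.48
eef_pos: [600.5, 185.5, 42.2]
tool_rot: [3.141, -0.0, 1.39]
force: [1.7, -3.4, 0.9]
width: 30.2
gripper_force: 60.3
```

>>> move_arm --plan '[[[0.09,0.49,0],[0,0,0],0],[[0.09,0.49,0],[0,0,0],0],[[0,0,0],[0,0,0],0],[[0,0,0],[0,0,0],0]]'

```text
clock: 14.98
eef_pos: [600.7, 186.4, 42.3]
tool_rot: [3.141, -0.0, 1.39]
force: [1.9, -3.3, 1.6]
width: 30.3
gripper_force: 60.3
```

>>> move_arm --plan '[[[0.09,0.49,0],[0,0,0],0],[[0.09,0.49,0],[0,0,0],0],[[0,0,0],[0,0,0],0],[[0,0,0],[0,0,0],0]]'

```text
clock: 15.48
eef_pos: [600.8, 187.4, 42.3]
tool_rot: [3.141, -0.0, 1.39]
force: [3.5, -3.7, 2.5]
width: 29.9
gripper_force: 60.2
```

>>> move_arm --plan '[[[0.09,0.49,0],[0,0,0],0],[[0.09,0.49,0],[0,0,0],0],[[0,0,0],[0,0,0],0],[[0,0,0],[0,0,0],0]]'

```text
clock: 15.98
eef_pos: [600.9, 187.6, 42.3]
tool_rot: [3.141, 0.001, 1.39]
force: [3.1, -4.3, 1.8]
width: 30.2
gripper_force: 60.3
```

>>> move_arm --plan '[[[0.2,0.9,0],[0,0,0],0],[[0.2,0.9,0],[0,0,0],0],[[0,0,0],[0,0,0],0],[[0,0,0],[0,0,0],0]]'

```text
clock: 16.48
eef_pos: [600.9, 187.6, 42.3]
tool_rot: [-3.141, 0.003, 1.39]
force: [1.3, -6.3, 4.7]
width: 30.1
gripper_force: 60.3
```

>>> move_arm --plan '[[[0.2,0.9,0],[0,0,0],0],[[0.2,0.9,0],[0,0,0],0],[[0,0,0],[0,0,0],0],[[0,0,0],[0,0,0],0]]'

```text
clock: 16.98
eef_pos: [600.9, 187.7, 42.2]
tool_rot: [-3.14, 0.005, 1.389]
force: [-0.8, -11.4, 5.5]
width: 30.5
gripper_force: 60.4
```

The tube is butted: it stays at y = 187.7 while the axial force rises to 11 N. Now I'll press it down.

>>> move_arm --plan '[[[0,0,-0.5],[0,0,0],0],[[0,0,-0.5],[0,0,0],0],[[0,0,0],[0,0,0],0],[[0,0,0],[0,0,0],0]]'

```text
clock: 17.48
eef_pos: [600.9, 187.6, 42.2]
tool_rot: [-3.14, 0.005, 1.389]
force: [-2.2, -10.7, 11.2]
width: 30.3
gripper_force: 61.1
```

>>> move_arm --plan '[[[0,0,-0.5],[0,0,0],0],[[0,0,-0.5],[0,0,0],0],[[0,0,0],[0,0,0],0],[[0,0,0],[0,0,0],0]]'

```text
clock: 17.98
eef_pos: [600.9, 187.6, 42.1]
tool_rot: [-3.14, 0.004, 1.388]
force: [-3.2, -11.0, 18.7]
width: 30.1
gripper_force: 61.9
```

>>> move_arm --plan '[[[0,0,-0.5],[0,0,0],0],[[0,0,-0.5],[0,0,0],0],[[0,0,-0.5],[0,0,0],0],[[0,0,-0.5],[0,0,0],0],[[0,0,0],[0,0,0],0],[[0,0,0],[0,0,0],0]]'

```text
clock: 18.73
eef_pos: [600.9, 187.7, 42.0]
tool_rot: [-3.14, 0.003, 1.388]
force: [-7.1, -11.8, 31.5]
width: 30.3
gripper_force: 63.4
```

>>> move_arm --plan '[[[0,0.5,-0.5],[0,0,0],0],[[0,0.5,-0.5],[0,0,0],0],[[0,0,0],[0,0,0],0],[[0,0,0],[0,0,0],0],[[0,0,0],[0,0,0],0],[[0,0,0],[0,0,0],0]]'

```text
clock: 19.48
eef_pos: [601.0, 187.7, 41.9]
tool_rot: [-3.14, 0.004, 1.388]
force: [-9.2, -13.9, 39.3]
width: 30.3
gripper_force: 64.1
```

```bash
python3 - <<'E'
from h import *
st=status.read_state(); im=cams.get_image('wrist')
print(st['clock'],st['eef_pos'],st['force'],st['torque'],np.degrees(st['tool_rot']))
cv2.imwrite('pics/w5.png',cv2.resize(im[20:170,180:380],(800,600),interpolation=cv2.INTER_CUBIC))
E
```

```text
19.475 [600.95882553 187.6825398   41.94459622] [ -9.2372611  -13.86374834  39.2835897 ] [-2.81826881  2.02910518  0.06308966] [-179.93512634    0.24251078   79.52854844]
```

View pics/w5.png

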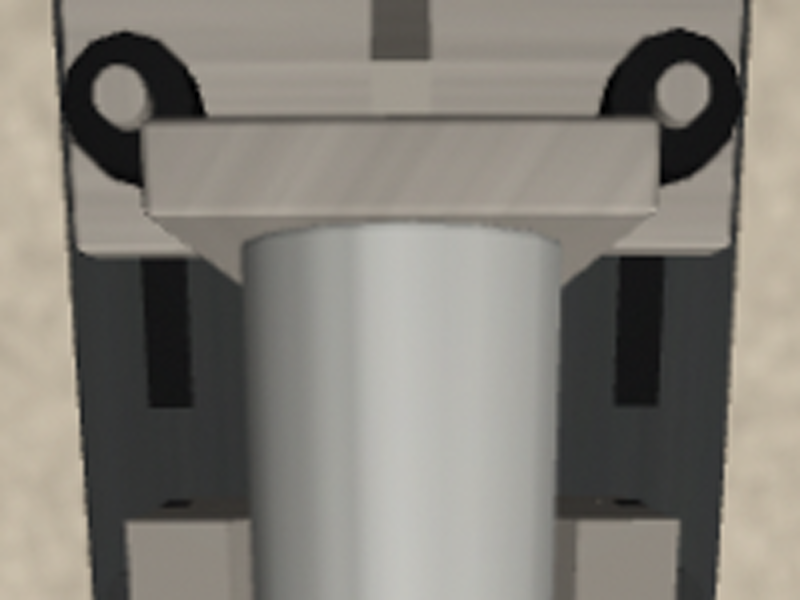

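The tube's end edge (row 222) now meets the stop's face edge (row 215). The stop is still about 28 mm beyond the front block, so it has not shifted. Both V sides carry load: about 40 N down, with only 6 N sideways.

```bash
python3 -c "
from h import *
print(ctrl.finish_job())"
```

```text
the job is handed in; nothing more can be done
None
```

I've handed the job in: the stubbed tube is in the Vs, plain end butted against the unshifted stop at about 14 N. It is held pressed down at about 40 N, bearing on both sides, with the other bench items left alone.

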